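Draw the orange bolt on a workshop parts box

ROBOT

A 7-joint arm with a two-finger parallel gripper is mounted at the origin on the work surface. World frame = base frame: x ahead of the robot, y to its left, z up, the work surface at z = 0. Lengths are in mm, angles in rad, forces in N, time in s.
With the tool pointing down it reaches from about 425 to 1025 mm from the base axis. Payload 3.6 kg.
Tool frame: the origin (TCP) lies between the finger pads; the fingertips stand 14 mm ahead of it and the grasp point (between the pads) lies 5 mm behind it; z points along the fingers, y is the line along which they close (so a half turn about z gives the same grasp; the last joint's range is limited). The gripper opens to 85 mm and grips with 20 to 120 N. Pads are 22 mm wide; open, the fingers measure 114 mm over their backs; the gripper's body (76 mm by 85 mm) begins 54 mm behind the grasp point. The pads swing forward as they close: fully open they stand 13 mm farther back than shut.
Start: joints at [-1.284, 0.591, 0.048, 1.609, -0.033, 0.943, -0.034], TCP at [268.778, 673.341, 245.302] pointing down, gripper open.
Joint ranges: [-2.69, 2.69], [-0.47, 2.24], [-1.27, 1.36], [0.19, 2.51], [-1.53, 4.68], [0.08, 2.07], [-3.09, 3.09]. Speed limits (rad/s): [2.57, 2.57, 3.14, 3.14, 3.14, 3.14, 3.14].

INTERFACE

Orientations are given as a unit quaternion [w, x, y, z].
In Python, from bench import arm gives the robot as it stands.
- The arm moves only by the shell command python3 -m jog 'ROWS'. ROWS is a JSON object of lists of equal length, an entry for each row: "offset": the shift along the tool's x, y, z in mm, a list of three; "turn": the turn about the tool's z in degrees; "grip": the finger opening in mm, from 0 to 85.4. In form: {"offset": [[tx, ty, tz], ...], "turn": [turn, ...], "grip": [grip, ...]}. A call has 1 to 5 rows; each row is the pose to reach, as a shift and turn from the pose commanded when the call began, along the tool's axes at that moment; what a row does not reach only later rows make up. A row lasts 1/10 s, in which the tool goes at most 50 mm and 8.59 degrees, less where a joint would pass 70% of its speed; a pose out of reach is approached as far as the arm can. A call with a gripper value outside its range is refused whole. The fingers move at their own pace and stop on an object; the grip force is fixed at half the most. Time passes only in rows, so rows that repeat a pose let the fingers close. It gives the time, the measured TCP pose, the force, the opening and the grip force at its end, in the units of the state.
- arm.get_obs(): the state, without advancing time (a new reading comes with each control period).
- arm.snapshot(name): name is "scene" or "top"; returns a dict with "image" (420x560x3 uint8, red, green, blue), "range_z" (420x560 float32, mm along the optical axis (not along the pixel's ray), 0 where there is no reading), "fx", "fy", "cx", "cy" (pixels), "eye" and "orientation" of the camera in the world. Camera axes: x right, y down, z forward; pixel columns grow to the right and rows downward; lengths in mm; the calibration is good to about 2 mm. A picture is of the moment at which its call begins.
- arm.job_done(): hands the job in; it is judged then, once.
The state is a dict: "time_s": time; "joints": joint angles; "joint_velocities": joint speeds; "joint_torque": joint torques, N m; "eef_pos": TCP position; "tool_rot": TCP orientation; "wrist_force": force on the tool from outside, world axes, zero at the start; "wrist_torque": the same for the moment, N m; "finger_gap": opening from 0.0 (shut) to 1.0 (fully open); "grip_force": force on a finger pad.
Only numpy, scipy, OpenCV 4.12 (cv2) and the standard library are available. Lean on these libraries where they do the work, as an engineer would, in place of code of your own. Each camera call takes 0.05 s, during which the arm holds its last target. There are 200 camera calls.

TASK

Unbolt the hatch of the parts box whose barrel bolt has the orange handle: lift the handle up out of its notch, slide the bolt all the way back out of its white keeper, and let go. Leave the bolt with the blue handle shot home.

Things in the scene. Friction and masses are not known exactly. Their poses are not given: they have to be found in the camera images.
- orange_grip (a point): Centre of the orange grip sleeve (20 mm across, 32 long) on the handle of the bolt to draw, 60 mm from the bolt's axis, which lies level at z = 0.130 on a fixed grey box (190 x 240 x 110 mm high). y axis: level, along the bolt from handle to white keeper; drawing goes along -y. x and z turn with the handle; when it is down, z is up and x level, away from the robot. 30 mm free beside the grip in y.
- orange_turn (a joint): Turn of the orange handle about the bolt's axis, rad: 0 = down in its notch, leaning 70 degrees from upright towards the robot; 1.22 = upright; stop at 1.40. Clears notch and rail above about 0.55. The notched rail, 44 mm above the box top, runs along the bolt 18 to 26 mm from its axis, on the handle's side. Friction 0.06 N m: stays where it is left.
- orange_bolt (a joint): Sliding position of the orange bolt, m: 0 = fully home in its keeper, 0.050 = drawn fully back against its stop. With the handle down the notch allows only about 4 mm; with the handle lifted it slides against about 2 N of friction and stays where it is left.
- blue_bolt (a joint): Sliding position of the identical bolt with the blue handle, on the other, identical grey box, m: 0 = home, 0.050 = drawn. To be left home.

How it is judged:
By the outcome, as a careful person would: the job done as asked, in the order asked, and still so for the second after the job is handed in, with the robot touching nothing.
It also fails if it takes over 32 s, if anything falls off the work surface, if the arm or the gripper's body presses on something with over 40 N, if the wrist force passes 120 N, or if a joint passes its speed limit or range.

## Working session

There is one attempt and no reset: what is moved stays moved. The work goes in short steps, Python scripts to look and compute and a shell command to move; the robot and the scene stay as the last step left them, time stands still between calls to the robot, and variables do not carry over. Pictures are saved under pics/ and viewed, at most 10 in all, crops included, and the job is handed in when it is done.

```bash
mkdir -p pics; cat > h.py <<'E'
import numpy as np, cv2
from scipy.spatial.transform import Rotation as R
from bench import arm
def rot(q): return R.from_quat(np.roll(q,-1)).as_matrix()
def snap(n,save=None):
    s=arm.snapshot(n)
    if save: cv2.imwrite('pics/'+save,s['image'][:,:,::-1])
    return s
def pts(s,mask):
    v,u=np.nonzero(mask&(s['range_z']>0)); z=s['range_z'][v,u]
    c=np.c_[(u-s['cx'])/s['fx']*z,(v-s['cy'])/s['fy']*z,z]
    return c@rot(s['orientation']).T+np.array(s['eye']),u,v
E
python3 - <<'E'
from h import *
np.set_printoptions(precision=3,suppress=True)
o=arm.get_obs();print(o)
ss=[snap(n,n+'1.png') for n in('scene','top')]
cv2.imwrite('pics/both.png',cv2.resize(np.hstack([s['image'] for s in ss]),(800,300))[:,:,::-1])
for s in ss:
    print(s['eye'],s['orientation'],s['fx'],s['cx'],s['cy'])
    h=cv2.cvtColor(s['image'],cv2.COLOR_RGB2HSV)
    for nm,a,b in(('orange',5,22),('blue',95,125)):
        m=(h[...,0]>=a)&(h[...,0]<=b)&(h[...,1]>130)&(h[...,2]>60)
        n,l,st,c=cv2.connectedComponentsWithStats(m.astype('uint8'))
        for i in range(1,n):
            if st[i,4]>25:
                p,_,_=pts(s,l==i); print(nm,st[i],c[i],np.median(p,0),p.min(0),p.max(0))
E
```

```text
{'time_s': 0.0, 'joints': array([-1.284,  0.592,  0.048,  1.61 , -0.033,  0.943, -0.034]), 'joint_velocities': array([-0.001, -0.   , -0.001,  0.   ,  0.   , -0.001,  0.   ]), 'joint_torque': array([  0.   , -54.869,   1.546, -19.813,   0.009,   0.009,   0.   ]), 'eef_pos': array([268.477, 672.588, 244.117]), 'tool_rot': array([-0.   ,  0.189,  0.982, -0.001]), 'wrist_force': array([-0.156, -0.131, -0.314]), 'wrist_torque': array([-0.016,  0.009, -0.001]), 'grip_force': 0.0, 'finger_gap': 1.0013699351013081}
[1000.095 -271.97   600.674] [-0.385  0.774  0.454 -0.214] 415.6990463238961 278.09863450450115 209.96797736843854
orange [353 174  10  15 104] [357.144 180.846] [499.979 197.607 158.868] [485.564 188.453 149.311] [513.526 208.29  165.218]
blue [551 139   9  11  68] [555.676 142.838] [589.331 690.403 159.547] [574.086 681.5   151.65 ] [604.305 705.05  163.526]
blue [538 160  22  42 266] [550.455 182.733] [617.945 690.684  65.196] [601.26  683.155  11.819] [632.439 706.554 124.496]
blue [158 239  16  20 185] [165.108 247.914] [ 509.94  -183.301  161.25 ] [ 495.597 -190.163  149.904] [ 523.061 -175.138  168.707]
blue [520 249  40  34 397] [540.395 264.657] [765.653 442.987  48.455] [724.813 436.902  36.712] [807.055 455.014  53.996]
[ 427.763   -5.769 1004.045] [ 0.045 -0.698  0.714 -0.031] 448.6659280428521 282.2596776071893 214.95501752539468
orange [175 221  14  17 155] [181.477 229.052] [496.311 201.802 159.946] [481.387 191.086 150.878] [512.37  214.344 167.232]
blue [  0  41  89  95 836] [ 63.768 108.1  ] [736.008 451.259  48.896] [722.158 441.094  41.885] [936.642 635.314  54.69 ]
blue [379 212  10  17 130] [383.292 220.138] [ 504.177 -178.652  162.093] [ 489.631 -186.705  154.344] [ 520.52  -171.628  169.03 ]
```

View pics/scene1.png

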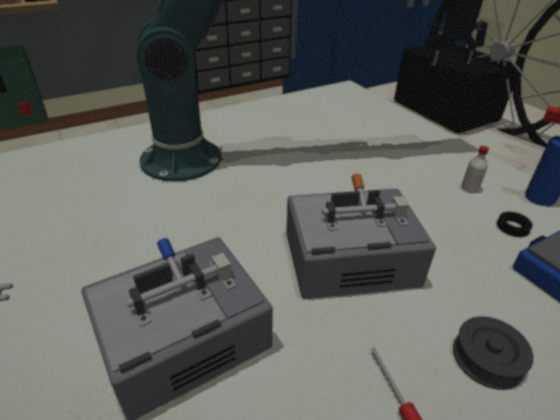

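View pics/top1.png

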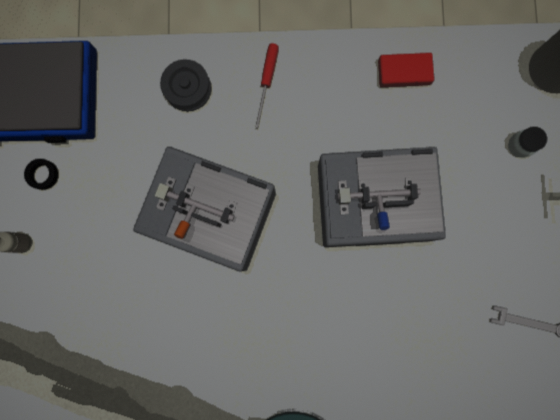

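The orange-handled box is on the left in the top view: grip at about (181,229), white keeper at (162,192), far bracket at about (230,214). The blue-handled box is on the right, with its grip at (383,220). Next I'll measure the bolt axis and the grip centre.

```bash
cat >> h.py <<'E'
def ray(s,u,v):
    d=rot(s['orientation'])@np.array([(u-s['cx'])/s['fx'],(v-s['cy'])/s['fy'],1]); return np.array(s['eye']),d/np.linalg.norm(d)
def orange(s):
    h=cv2.cvtColor(s['image'],cv2.COLOR_RGB2HSV)
    m=(h[...,0]>=5)&(h[...,0]<=22)&(h[...,1]>110)&(h[...,2]>50)
    n,l,st,c=cv2.connectedComponentsWithStats(m.astype('uint8')); return c[1+st[1:,4].argmax()]
def tri(ss):
    A=0;b=0
    for s in ss:
        e,d=ray(s,*orange(s)); P=np.eye(3)-np.outer(d,d); A=A+P; b=b+P@e
    return np.linalg.solve(A,b)
E
python3 - <<'E'
from h import *
np.set_printoptions(precision=3,suppress=True)
ss=[snap(n) for n in('scene','top')]
print('tri',tri(ss))
for s in ss:
    e,d=ray(s,*orange(s)); print('plane',e+d*(150.5-e[2])/d[2])
    p,_,_=pts(s,np.ones((420,560),bool))
    near=np.hypot(p[:,0]-540,p[:,1]-180)<180
    q=p[near&(abs(p[:,2]-110)<6)]
    r=cv2.minAreaRect(q[:,:2].astype('float32')); print('box',r)
    im=s['image'].astype(int); w=((im.min(2)>140)).reshape(420,560)
    p,u,v=pts(s,w); k=(np.hypot(p[:,0]-540,p[:,1]-200)<140)&(p[:,2]>118)
    print('keeper',k.sum(),np.median(p[k],0))
    p,_,_=pts(s,np.ones((420,560),bool)); 
    q=p[(np.hypot(p[:,0]-540,p[:,1]-180)<110)&(p[:,2]>120)]
    print('raised',np.percentile(q,[2,50,98],axis=0))
s=ss[1];cv2.imwrite('pics/c.png',cv2.resize(s['image'][140:280,125:285],(800,700),interpolation=2)[:600,:,::-1])
E
```

```text
tri [482.931 -63.706 428.453]
plane [ -45.367 -230.559  150.5  ]
box ((544.5565185546875, 170.747802734375), (238.3723907470703, 189.59527587890625), 68.3575210571289)
keeper 0 [nan nan nan]
raised [[491.315 111.455 123.377]
 [535.373 187.417 139.923]
 [586.908 248.44  162.744]]
plane [497.175 203.984 150.5  ]
box ((544.4327392578125, 171.13616943359375), (237.94000244140625, 188.00979614257812), 68.34029388427734)
keeper 0 [nan nan nan]
raised [[486.773 113.002 125.112]
 [535.696 195.807 142.276]
 [583.322 252.28  163.709]]
  return _methods._mean(a, axis=axis, dtype=dtype,
  ret = um.true_divide(
```

View pics/c.png

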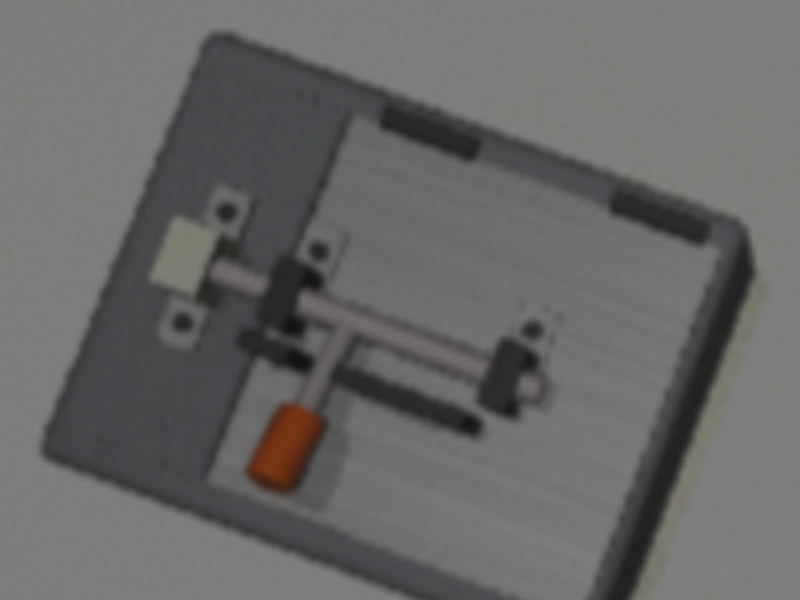

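The crop shows the bolt running from the far bracket (515,380) to the keeper (185,255) in crop pixels. The sleeve is centred at (285,447), and the rail lies between sleeve and bolt.

```bash
python3 - <<'E'
import re
t=open('h.py').read()
t=t.replace("return c[1+st[1:,4].argmax()]","ok=[i for i in range(1,n) if st[i,4]>40 and np.hypot(*(np.median(pts(s,l==i)[0],0)[:2]-[500,190]))<120]; return c[max(ok,key=lambda i:st[i,4])]")
open('h.py','w').write(t)
E
python3 - <<'E'
from h import *
np.set_printoptions(precision=3,suppress=True)
ss=[snap(n) for n in('scene','top')]
g=tri(ss);print('tri',g)
for s in ss:
    e,d=ray(s,*orange(s)); print('plane',orange(s),e+d*(150.5-e[2])/d[2])
o=arm.get_obs();T=rot(o['tool_rot']);print(T)
a=np.radians(68.35);b=np.array([np.cos(a),np.sin(a),0])
bt=T.T@b; print('turn',np.degrees(np.arctan2(bt[1],bt[0]))-90,'bt',bt,'off',T.T@(np.r_[g[:2],150.5]-o['eef_pos']))
E
```

```text
tri [496.365 202.141 155.452]
plane [357.193 180.86 ] [490.565 206.636 150.5  ]
plane [181.727 229.006] [497.175 203.984 150.5  ]
[[-0.929  0.371 -0.   ]
 [ 0.371  0.929 -0.001]
 [-0.    -0.001 -1.   ]]
turn -0.10790015426033506 bt [ 0.002  1.    -0.001] off [-386.067 -352.93    94.69 ]
```

```bash
python3 -m jog '{"offset":[[-30,-27,0],[-65,-60,0],[-102,-93,0],[-138,-126,0],[-175,-160,0]],"turn":[0,0,0,0,0],"grip":[46,46,46,46,46]}'; python3 -m jog '{"offset":[[-37,-34,0],[-74,-68,0],[-110,-101,0],[-147,-135,0],[-180,-165,0]],"turn":[0,0,0,0,0],"grip":[46,46,46,46,46]}'
python3 -m jog '{"offset":[[-15,-14,0],[-25,-23,0],[-30,-28,0],[-30,-28,20],[-30,-28,40]],"turn":[0,0,0,0,0],"grip":[46,46,46,46,46]}'
python3 - <<'E'
from h import *
np.set_printoptions(precision=3,suppress=True)
s=snap('top');s2=snap('scene')
o=arm.get_obs();T=rot(o['tool_rot']);print(o['time_s'],o['eef_pos'],o['finger_gap'],T[:,1],T.T@(np.array([496,202.5,146])-o['eef_pos']))
cv2.imwrite('pics/d.png',np.vstack([cv2.resize(s['image'][150:270,110:270],(400,300)),cv2.resize(s2['image'][130:250,290:450],(400,300))])[:,:,::-1])
E
```

```text
time_s: 0.8
eef_pos: [372.5, 458.5, 245.4]
tool_rot: [0.0, 0.189, 0.982, 0.0]
wrist_force: [1.4, -0.2, 0.7]
finger_gap: 0.54
grip_force: 0.0
time_s: 1.3
eef_pos: [478.8, 237.6, 245.6]
tool_rot: [0.0, 0.189, 0.982, 0.0]
wrist_force: [1.0, -0.2, -1.3]
finger_gap: 0.539
grip_force: 0.0
time_s: 1.8
eef_pos: [495.6, 204.9, 205.5]
tool_rot: [0.001, 0.188, 0.982, 0.001]
wrist_force: [0.2, -0.0, -0.9]
finger_gap: 0.539
grip_force: 0.0
1.9 [493.052 204.049 203.212] 0.5379788703502059 [ 0.368  0.93  -0.003] [-3.545 -0.173 57.199]
```

View pics/d.png

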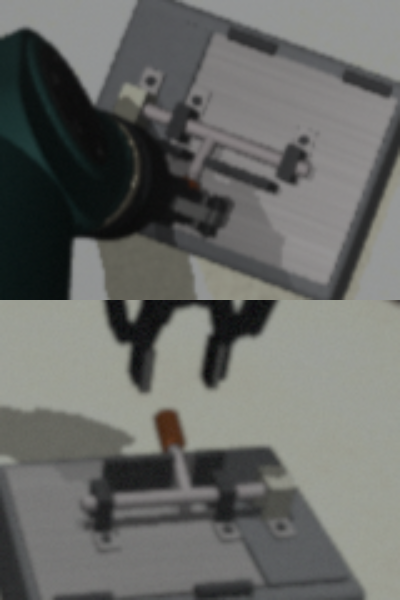

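The scene view shows the open fingers above and straddling the orange sleeve, so I'll descend and close.

```bash
python3 -m jog '{"offset":[[0,0,15],[0,0,30],[0,0,42],[0,0,52],[0,0,58]],"turn":[0,0,0,0,0],"grip":[46,46,46,46,46]}'; python3 -m jog '{"offset":[[0,0,0],[0,0,0],[0,0,0],[0,0,0],[0,0,0]],"turn":[0,0,0,0,0],"grip":[36,26,18,14,14]}'
python3 - <<'E'
from h import *
s2=snap('scene')
o=arm.get_obs();print(o)
cv2.imwrite('pics/e.png',cv2.resize(s2['image'][130:250,290:450],(640,480))[:,:,::-1])
E
```

```text
time_s: 2.4
eef_pos: [495.2, 203.5, 146.8]
tool_rot: [-0.0, 0.188, 0.982, -0.0]
wrist_force: [1.0, -0.2, -0.4]
finger_gap: 0.542
grip_force: 0.0
time_s: 2.9
eef_pos: [495.7, 203.2, 147.8]
tool_rot: [0.0, 0.189, 0.982, 0.0]
wrist_force: [-0.9, 0.1, 0.6]
finger_gap: 0.212
grip_force: 58.5
{'time_s': 2.95, 'joints': array([-0.53384729,  0.49911534,  0.08095025,  2.11419409, -0.07671562,
        0.52990376,  0.79455155]), 'joint_velocities': array([-0.00044216,  0.00326728, -0.00105842, -0.00017337,  0.00041037,
       -0.00062874, -0.00038591]), 'joint_torque': array([ 1.46713411e-01, -4.16083717e+01,  1.66950233e+00, -1.21090034e+01,
        1.85047137e-02, -4.62195210e-03, -1.25186509e-02]), 'eef_pos': array([495.68979542, 203.17196171, 147.75092813]), 'tool_rot': array([4.02834588e-04, 1.88709243e-01, 9.82032867e-01, 3.28966350e-04]), 'wrist_force': array([-0.70459657,  0.13795787,  0.62601058]), 'wrist_torque': array([0.06937632, 0.00316794, 0.08432796]), 'grip_force': 58.49118411540985, 'finger_gap': 0.21468354005794973}
```

View pics/e.png

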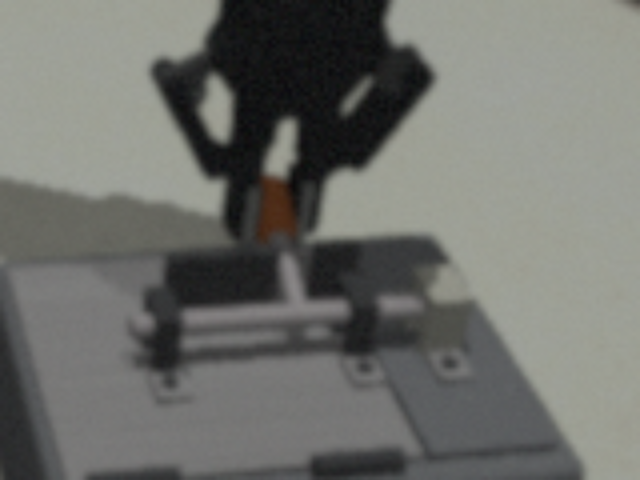

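The fingers hold the sleeve (18 mm opening, 58 N). Now I'll swing it up along the 60 mm arc.

```bash
python3 -m jog '{"offset":[[-2,0,-4.8],[-4.4,0,-9.5],[-7.2,0,-13.9],[-10.4,0,-18],[-14,0,-21.9]],"turn":[0,0,0,0,0],"grip":[14,14,14,14,14]}'; python3 -m jog '{"offset":[[0,0,0]],"turn":[0],"grip":[14]}'
python3 - <<'E'
from h import *
ss=[snap('scene'),snap('top')]
s2=ss[0]; print(arm.get_obs()['eef_pos'],arm.get_obs()['wrist_torque'])
cv2.imwrite('pics/f.png',cv2.resize(s2['image'][130:250,290:450],(640,480))[:,:,::-1])
E
```

```text
time_s: 3.45
eef_pos: [508.3, 197.3, 169.0]
tool_rot: [-0.0, 0.189, 0.982, -0.0]
wrist_force: [3.7, 0.5, -11.7]
finger_gap: 0.207
grip_force: 58.8
time_s: 3.55
eef_pos: [509.0, 197.1, 169.6]
tool_rot: [0.0, 0.189, 0.982, -0.0]
wrist_force: [3.0, -1.0, -8.8]
finger_gap: 0.211
grip_force: 58.9
[508.93137033 197.10304712 169.54460476] [-0.39831064 -0.40886375  0.29053444]
```

View pics/f.png

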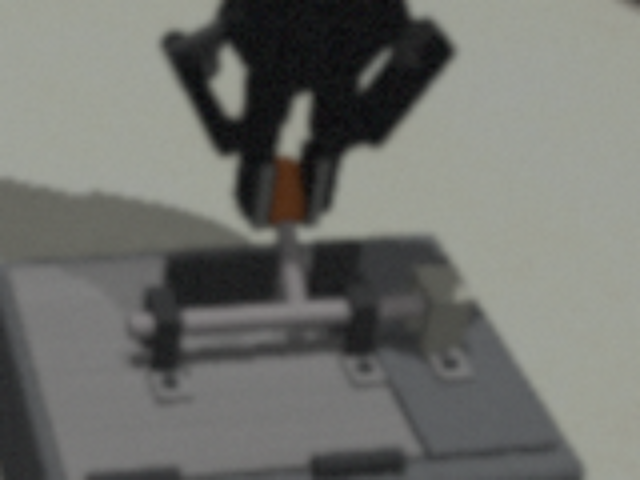

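The handle is following, now leaning about 45° from upright. I'll continue to about 10°.

```bash
python3 -m jog '{"offset":[[-5.5,0,-4.9],[-11.5,0,-9],[-18,0,-12.4],[-24.9,0,-15],[-32,0,-16.7]],"turn":[0,0,0,0,0],"grip":[14,14,14,14,14]}'; python3 -m jog '{"offset":[[0,-2,0],[0,-5,0],[0,-9,0],[0,-14,0],[0,-19,0]],"turn":[0,0,0,0,0],"grip":[14,14,14,14,14]}'
```

```text
time_s: 4.15
eef_pos: [539.0, 186.3, 187.5]
tool_rot: [0.0, 0.189, 0.982, 0.001]
wrist_force: [-0.2, 0.4, 0.8]
finger_gap: 0.164
grip_force: 0.0
time_s: 4.65
eef_pos: [530.4, 167.9, 185.9]
tool_rot: [-0.0, 0.189, 0.982, -0.0]
wrist_force: [-0.4, -0.2, 0.9]
finger_gap: 0.162
grip_force: 0.0
```

The grip force fell to zero, so the sleeve slipped out. I'll take a look.

```bash
python3 - <<'E'
from h import *
a=snap('scene');b=snap('top')
try: print(orange(a),tri([a,b]))
except Exception as e: print(e)
cv2.imwrite('pics/g.png',np.hstack([cv2.resize(s['image'][y:y+120,x:x+100],(400,480)) for s,x,y in((a,310,130),(b,140,150))])[:,:,::-1])
E
```

```text
max() iterable argument is empty
```

View pics/g.png

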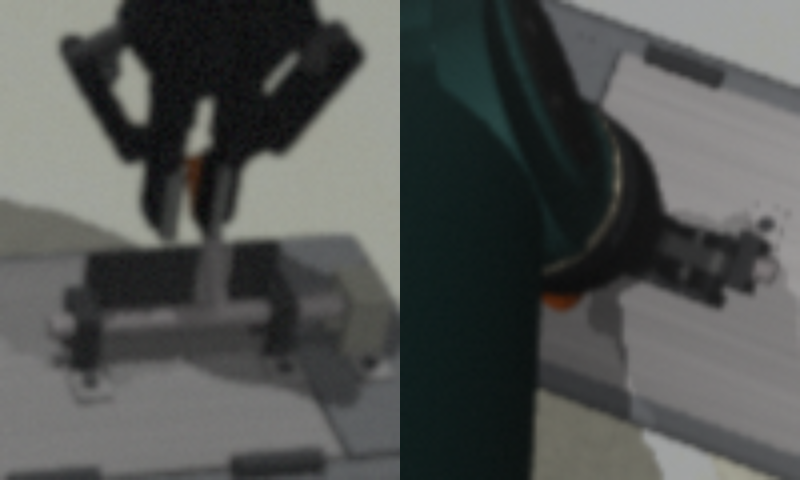

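The sleeve is behind the closed fingers on the robot side. The handle is partly lifted and the bolt is still in the keeper. I'll raise the arm clear and measure again.

```bash
python3 -m jog '{"offset":[[0,0,-20],[0,0,-50],[0,0,-80],[0,30,-90],[0,65,-90]],"turn":[0,0,0,0,0],"grip":[14,14,14,46,46]}'; python3 -m jog '{"offset":[[0,35,0],[0,70,0],[0,105,0],[0,130,0],[0,130,0]],"turn":[0,0,0,0,0],"grip":[46,46,46,46,46]}'
python3 - <<'E'
from h import *
np.set_printoptions(precision=2,suppress=True)
a=snap('scene');b=snap('top')
for s in(a,b):
  c=orange(s);m=np.zeros((420,560),bool);m[int(c[1])-2:int(c[1])+3,int(c[0])-2:int(c[0])+3]=1;print(c,np.median(pts(s,m)[0],0))
g=tri([a,b]);o=arm.get_obs();T=rot(o['tool_rot'])
B=np.array([.369,.929]);A=np.array([.929,-.369])
print('g',g,'along',(g[:2]-[548,181.8])@B,'lat',(g[:2]-[548,181.8])@A,o['time_s'],o['eef_pos'],T.T@(g-o['eef_pos']))
cv2.imwrite('pics/i.png',np.hstack([cv2.resize(s['image'][y:y+120,x:x+100],(400,480)) for s,x,y in((a,310,130),(b,140,150))])[:,:,::-1])
E
```

```text
time_s: 5.25
eef_pos: [556.7, 228.0, 278.6]
tool_rot: [0.002, 0.191, 0.982, 0.001]
wrist_force: [-0.1, 0.5, -0.4]
finger_gap: 0.494
grip_force: 0.0
time_s: 5.75
eef_pos: [603.1, 354.9, 275.3]
tool_rot: [-0.0, 0.186, 0.983, 0.002]
wrist_force: [-0.2, -0.2, -0.4]
finger_gap: 0.537
grip_force: 0.0
[361.85 176.39] [517.6  188.63 182.76]
[182.17 218.85] [514.2  193.53 190.11]
g [513.47 195.93 177.51] along 0.3830162155978307 lat -37.29024218256788 5.85 [602.88 349.56 275.28] [  26.22 -175.67   98.01]
```

View pics/i.png

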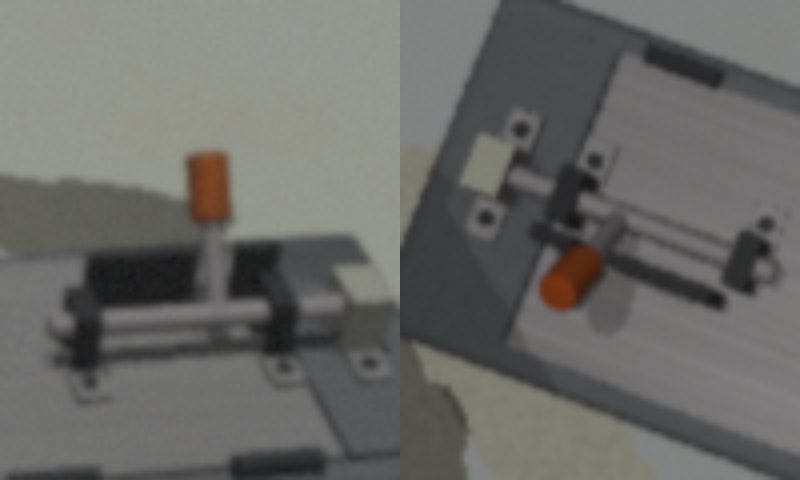

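The sleeve is now at about (513,196,177), a lean of about 38°, and the bolt is still home. Gripping it fights the pads' twist friction. So I'll push the handle upright with shut fingers from the robot side, then draw the bolt with the fingers straddling it loosely.

```bash
python3 -m jog '{"offset":[[22,-35,0],[45,-70,0],[65,-105,0],[80,-140,0],[87,-175,0]],"turn":[0,0,0,0,0],"grip":[0,0,0,0,0]}'; python3 -m jog '{"offset":[[0,0,30],[0,0,60],[0,0,85],[0,0,96],[0,0,96]],"turn":[0,0,0,0,0],"grip":[0,0,0,0,0]}'; python3 -m jog '{"offset":[[-10,0,0],[-20,0,0],[-28,0,0],[-36,0,0],[-44,0,0]],"turn":[0,0,0,0,0],"grip":[0,0,0,0,0]}'; python3 -m jog '{"offset":[[-6,0,0],[-11,0,0],[-16,0,0],[-20,0,0],[-20,0,0]],"turn":[0,0,0,0,0],"grip":[0,0,0,0,0]}'; python3 -m jog '{"offset":[[20,0,0],[40,0,0],[50,0,-30],[50,0,-70],[50,0,-100]],"turn":[0,0,0,0,0],"grip":[0,0,0,0,28]}'; python3 -m jog '{"offset":[[0,35,0],[0,70,0],[0,105,0],[0,140,0],[0,140,0]],"turn":[0,0,0,0,0],"grip":[28,28,28,28,28]}'
python3 - <<'E'
from h import *
np.set_printoptions(precision=2,suppress=True)
a=snap('scene');b=snap('top')
g=tri([a,b]);o=arm.get_obs();T=rot(o['tool_rot'])
B=np.array([.369,.929]);A=np.array([.929,-.369])
print('g',g,'along',(g[:2]-[548,181.8])@B,'lat',(g[:2]-[548,181.8])@A,o['time_s'],o['eef_pos'],T.T@(g-o['eef_pos']))
cv2.imwrite('pics/j.png',np.hstack([cv2.resize(s['image'][y:y+120,x:x+100],(400,480)) for s,x,y in((a,310,130),(b,140,150))])[:,:,::-1])
E
```

```text
time_s: 6.35
eef_pos: [454.9, 216.5, 275.8]
tool_rot: [-0.001, 0.189, 0.982, -0.001]
wrist_force: [-0.1, -0.4, 0.7]
finger_gap: 0.001
grip_force: 0.0
time_s: 6.85
eef_pos: [456.6, 217.4, 178.9]
tool_rot: [-0.001, 0.189, 0.982, -0.001]
wrist_force: [-0.8, -0.1, -0.0]
finger_gap: -0.001
grip_force: 0.0
time_s: 7.35
eef_pos: [498.4, 202.9, 180.2]
tool_rot: [-0.001, 0.189, 0.982, 0.0]
wrist_force: [-2.7, 1.0, 1.8]
finger_gap: -0.0
grip_force: 1.3
time_s: 7.85
eef_pos: [518.2, 195.0, 180.0]
tool_rot: [0.001, 0.189, 0.982, 0.0]
wrist_force: [-0.3, -0.2, -0.0]
finger_gap: 0.002
grip_force: 0.0
time_s: 8.35
eef_pos: [470.9, 214.2, 281.7]
tool_rot: [0.001, 0.188, 0.982, 0.0]
wrist_force: [0.2, -0.2, 0.2]
finger_gap: 0.154
grip_force: 0.0
time_s: 8.85
eef_pos: [523.5, 350.2, 279.9]
tool_rot: [0.001, 0.186, 0.983, 0.002]
wrist_force: [-0.2, 0.1, 0.5]
finger_gap: 0.331
grip_force: 0.0
g [538.95 187.53 189.52] along 1.9780696787813463 lat -10.523275148487702 8.95 [522.55 344.41 279.41] [ -73.18 -139.66   90.  ]
```

View pics/j.png

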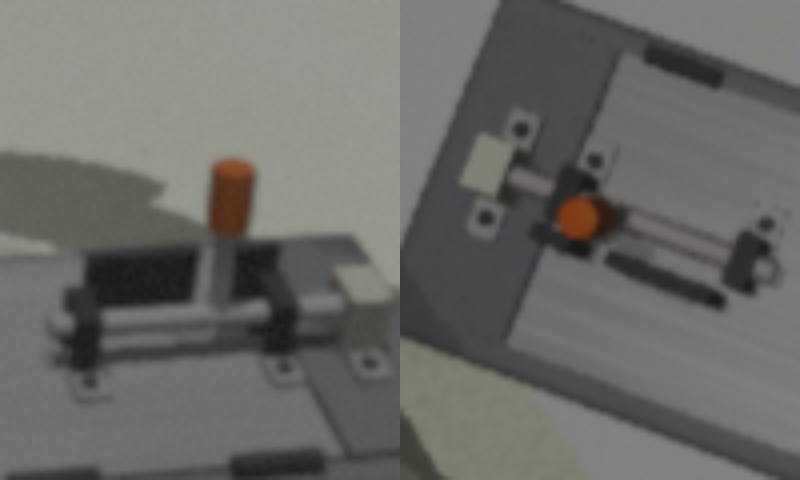

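The handle is nearly upright (lateral -10 mm, z 190), with the bolt still home. Now I'll straddle it loosely and draw along -y.

```bash
python3 -m jog '{"offset":[[-20,-38,0],[-40,-76,0],[-58,-110,0],[-73,-139,0],[-73,-139,20]],"turn":[0,0,0,0,0],"grip":[42,42,42,42,42]}'; python3 -m jog '{"offset":[[0,0,20],[0,0,40],[0,0,58],[0,0,70],[0,0,76]],"turn":[0,0,0,0,0],"grip":[42,42,42,42,42]}'; python3 -m jog '{"offset":[[0,0,0],[0,0,0],[0,-3,0],[0,-8,0],[0,-13,0]],"turn":[0,0,0,0,0],"grip":[26,26,26,26,26]}'
```

```text
time_s: 9.45
eef_pos: [541.0, 179.3, 262.2]
tool_rot: [0.003, 0.194, 0.981, -0.001]
wrist_force: [0.7, 0.6, 0.3]
finger_gap: 0.495
grip_force: 0.0
time_s: 9.95
eef_pos: [538.0, 186.3, 183.0]
tool_rot: [-0.001, 0.189, 0.982, -0.001]
wrist_force: [0.6, 0.8, -0.3]
finger_gap: 0.489
grip_force: 0.0
time_s: 10.45
eef_pos: [534.8, 176.5, 184.7]
tool_rot: [0.001, 0.189, 0.982, 0.001]
wrist_force: [1.2, 1.8, 1.0]
finger_gap: 0.304
grip_force: 1.1
```

Force is about 2 N, so the bolt is sliding.

```bash
python3 -m jog '{"offset":[[0,-6,0],[0,-12,0],[0,-18,0],[0,-24,0],[0,-30,0]],"turn":[0,0,0,0,0],"grip":[26,26,26,26,26]}'; python3 -m jog '{"offset":[[0,-3,0],[0,-6,0],[0,-9,0],[0,-11,0],[0,-12,0]],"turn":[0,0,0,0,0],"grip":[26,26,26,26,26]}'
```

```text
time_s: 10.95
eef_pos: [523.0, 147.3, 184.0]
tool_rot: [0.0, 0.189, 0.982, 0.0]
wrist_force: [1.5, 1.6, 1.4]
finger_gap: 0.304
grip_force: 1.2
time_s: 11.45
eef_pos: [519.6, 139.1, 184.0]
tool_rot: [0.001, 0.188, 0.982, 0.002]
wrist_force: [4.2, 8.4, -3.3]
finger_gap: 0.303
grip_force: 4.0
```

Resistance rose to 9 N, so the bolt is at its stop. I'll back off 2 mm, open slightly, rise and check.

```bash
python3 -m jog '{"offset":[[0,-1,0],[0,-1,0],[0,3,0],[0,4,0],[0,4,0]],"turn":[0,0,0,0,0],"grip":[26,26,26,34,38]}'; python3 -m jog '{"offset":[[0,0,-15],[0,0,-40],[0,0,-70],[0,0,-95],[0,35,-100]],"turn":[0,0,0,0,0],"grip":[38,38,38,38,38]}';  python3 -m jog '{"offset":[[0,40,0],[0,80,0],[0,120,0],[0,150,0],[0,150,0]],"turn":[0,0,0,0,0],"grip":[38,38,38,38,38]}'
python3 - <<'E'
from h import *
np.set_printoptions(precision=2,suppress=True)
a=snap('scene');b=snap('top')
g=tri([a,b]);o=arm.get_obs()
B=np.array([.369,.929]);A=np.array([.929,-.369])
print('g',g,'along',(g[:2]-[548,181.8])@B,'lat',(g[:2]-[548,181.8])@A,o['time_s'],o['eef_pos'])
cv2.imwrite('pics/k.png',np.hstack([cv2.resize(s['image'][y:y+120,x:x+100],(400,480)) for s,x,y in((a,310,130),(b,140,150))])[:,:,::-1])
E
```

```text
time_s: 11.95
eef_pos: [518.8, 139.4, 183.4]
tool_rot: [-0.001, 0.189, 0.982, -0.001]
wrist_force: [-0.5, 0.5, -0.5]
finger_gap: 0.444
grip_force: 0.0
time_s: 12.45
eef_pos: [532.9, 166.9, 286.6]
tool_rot: [0.001, 0.193, 0.981, -0.001]
wrist_force: [0.5, 0.2, 0.3]
finger_gap: 0.444
grip_force: 0.0
time_s: 12.95
eef_pos: [588.2, 317.2, 283.0]
tool_rot: [-0.001, 0.186, 0.983, 0.001]
wrist_force: [-0.8, 0.2, -0.7]
finger_gap: 0.447
grip_force: 0.0
g [521.67 143.53 189.18] along -45.273687485749136 lat -10.339335546674809 13.05 [587.86 311.46 282.95]
```

View pics/k.png

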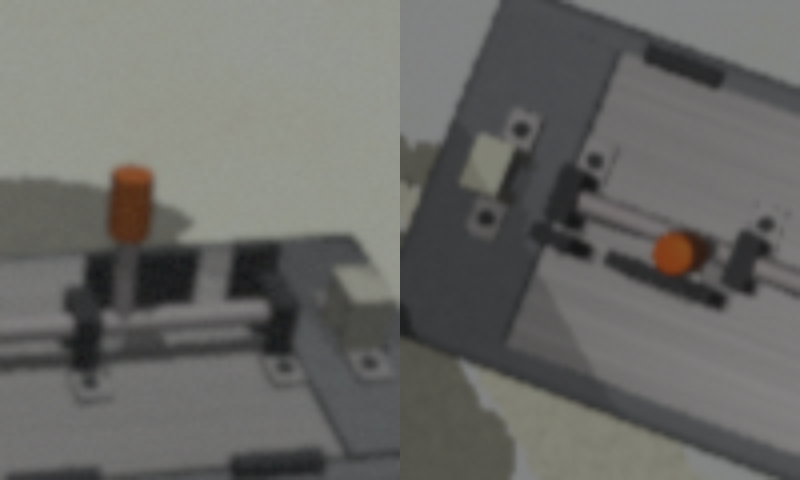

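The bolt's nose has left the white keeper at crop (490,165), with about 47 mm measured. One more firm push will make sure it is against the stop.

```bash
python3 -m jog '{"offset":[[0,-40,0],[0,-80,0],[0,-120,0],[0,-155,0],[0,-185,0]],"turn":[0,0,0,0,0],"grip":[38,38,38,38,38]}';  python3 -m jog '{"offset":[[0,0,0],[0,0,35],[0,0,65],[0,0,90],[0,0,100]],"turn":[0,0,0,0,0],"grip":[38,38,38,38,38]}'; python3 -m jog '{"offset":[[0,0,0],[0,0,0],[0,-2,0],[0,-4,0],[0,-5,0]],"turn":[0,0,0,0,0],"grip":[26,26,26,26,26]}';python3 -m jog '{"offset":[[0,-1,0],[0,-2,0],[0,-2,0]],"turn":[0,0,0],"grip":[26,26,26]}'
```

```text
time_s: 13.55
eef_pos: [517.7, 135.4, 283.8]
tool_rot: [-0.001, 0.191, 0.982, -0.001]
wrist_force: [0.2, -0.1, 0.3]
finger_gap: 0.447
grip_force: 0.0
time_s: 14.05
eef_pos: [517.9, 138.9, 181.8]
tool_rot: [-0.002, 0.189, 0.982, -0.001]
wrist_force: [0.6, -1.0, 0.5]
finger_gap: 0.443
grip_force: 0.0
time_s: 14.55
eef_pos: [520.3, 138.9, 185.3]
tool_rot: [0.003, 0.188, 0.982, 0.003]
wrist_force: [2.8, 7.1, -3.4]
finger_gap: 0.306
grip_force: 3.8
time_s: 14.85
eef_pos: [520.3, 138.7, 185.3]
tool_rot: [0.003, 0.187, 0.982, 0.004]
wrist_force: [3.3, 8.2, -3.8]
finger_gap: 0.303
grip_force: 4.7
```

The tool holds still at 9 N, well above the 2 N friction, so the bolt is at the stop. I'll let go, retreat and check both bolts.

```bash
python3 -m jog '{"offset":[[0,0,0],[0,3,0],[0,6,0],[0,7,0],[0,7,0]],"turn":[0,0,0,0,0],"grip":[26,26,34,40,40]}'; python3 -m jog '{"offset":[[0,0,-15],[0,0,-40],[0,0,-70],[0,0,-95],[0,35,-100]],"turn":[0,0,0,0,0],"grip":[40,40,40,40,40]}';  python3 -m jog '{"offset":[[0,40,0],[0,80,0],[0,120,0],[0,150,0],[0,150,0]],"turn":[0,0,0,0,0],"grip":[40,40,40,40,40]}'
python3 - <<'E'
from h import *
a=snap('scene');b=snap('top');g=tri([a,b])
print(g,(g[:2]-[548,181.8])@[.369,.929],(g[:2]-[548,181.8])@[.929,-.369],arm.get_obs()['time_s'])
h=cv2.cvtColor(b['image'],cv2.COLOR_RGB2HSV)[200:245,360:410]
m=(h[...,0]>=95)&(h[...,0]<=125)&(h[...,1]>130)&(h[...,2]>60);print('blue',np.argwhere(m).mean(0)+[200,360])
print(arm.job_done())
E
```

```text
time_s: 15.35
eef_pos: [519.7, 139.7, 184.1]
tool_rot: [-0.0, 0.189, 0.982, -0.0]
wrist_force: [0.3, 0.7, -0.0]
finger_gap: 0.466
grip_force: 0.0
time_s: 15.85
eef_pos: [533.4, 167.3, 286.9]
tool_rot: [0.002, 0.193, 0.981, -0.001]
wrist_force: [0.8, -0.4, -0.3]
finger_gap: 0.472
grip_force: 0.0
time_s: 16.35
eef_pos: [588.5, 317.7, 283.4]
tool_rot: [-0.0, 0.186, 0.983, 0.001]
wrist_force: [0.2, -1.1, -1.1]
finger_gap: 0.467
grip_force: 0.0
[521.65624579 143.69679975 188.81272563] -45.11871833441666 -10.413266768725796 16.45
blue [220.23134328 383.11940299]
the job is handed in; nothing more can be done
None
```

The orange bolt is lifted, drawn back against its stop and released, and the blue bolt hasn't moved from home; I handed the job in at about 16.5 s. The cameras measured about 47 mm of travel against the nominal 50 mm, so the stop is judged from the tool holding still under 9 N.

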